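Tip the clamped reed plate to the index for the inspection camera

TASK

Tip the clamped reed plate to its viewing angle for the inspection camera: with the fingertips, press down the round black pad on the corner of the sprung tilt plate until the pointer stands at the brass index tab on the scale (to within half a scale division, and never a whole division past it), and hold it steady there for at least a second. Then ease the corner slowly back up to its stop, without letting it snap, and come clear. Nothing is picked up: do not touch the brass reed plate, do not shift the index tab, and leave everything lying about where it is.

Things in the scene. Friction and masses are not known exactly. Their poses are not given: they have to be found in the camera images.
- tilt (a joint): tilt angle of the sprung aluminium tilt plate, rad: 0 = level, against its stop; grows as the pad corner goes down; hard stop at 0.42. A spring pushes it back to 0: pressing at the pad takes about 3 N to start and about 7 N at 0.35 rad. Nothing latches: it follows the finger up, and snaps up (well over 3 rad/s) if the finger slips off. The plate top is 88 mm above the bench when level; the plate is 156 x 90 x 6 mm with a 40 x 40 mm ear standing out at one corner
- index (a joint): angle at which the brass index tab is clamped on the sector scale, rad, on the same axis and with the same zero as tilt: the pointer stands at the tab when the two values are equal. Between 0.16 and 0.35. It must stay where it is set
- pad_top (a point): centre of the top of the round black thumb pad (30 mm diameter, 4 mm thick, flat) on the ear of the tilt plate; 92 mm above the bench when level. It goes down about 72 mm per rad of tilt and hardly sideways. Nothing stands above it; the space over it is open. Its axes are those of the tilt plate
- tilt_axis (a point): middle of the plate's horizontal hinge axis, on the plate's top face; the axis runs along the board's x, and the pad lies 58 mm to -x (robot side) and 72 mm to -y (right) of it
- pointer_tip (a point): the mark near the end of the dark steel pointer that is fixed to the tilt plate: it stands straight up at rest, in front (+x side) of the sector scale, and swings to the right (board -y) as the pad goes down; this point is 110 mm from the tilt axis, the pointer's end 115 mm. The sector at the stage's far end has a line every 5 degrees (9.6 mm on its rim) from 0 to 30, seen from +x and on the rim from above
- index_mark (a point): the point on the index tab that the pointer must come to, 110 mm from the tilt axis; the tab is a 4 mm wide brass tooth standing 11 mm above the sector's rim with a thumbscrew on the robot's side. Its x is the board's x, its z points away from the axis, its y is along the rim against the pointer's way: the pointer has a positive y here until it arrives, 0 at the mark, negative when past
- press_pad: the same thumb pad as a body; origin at the centre of its underside
- reed_plate: brass reed plate, 105 x 30 x 2 mm with ten reeds, held on the tilt plate by a steel spring clip; fragile, not to be touched. Origin at the centre of its underside, long side along the board's x; the pad's centre is 70 mm to -x and 75 mm to -y of it
- board: pegged birch board 400 x 480 x 18 mm, fixed, lying on the bench at varying place and yaw; origin at the centre of its underside, x along its 400 mm side, away from the robot at yaw 0. The stage is screwed on at its middle: grey base 200 x 160 mm, the sector and pointer at its +x end reach 209 mm above the bench. A grey inspection camera on a post stands at (+85, -190) mm, 145 mm tall; pegs are 26 mm tall
- comb: clear acrylic harmonica comb, 108 x 26 x 8 mm bar with ten open channels, lying flat, loose on the board, to be left alone; origin in its underside
- burnisher: steel burnisher, 155 mm long: dark wooden handle 15 mm square (85 mm), brass ferrule, steel rod to local +x, loose on the board, to be left alone; origin in its underside
- probe: bone-handled probe, 145 mm long: pale handle 10 mm square (90 mm), thin steel needle to local +x, loose on the board, to be left alone; origin in its underside
- tin: round copper tuning-weight tin, 56 mm diameter, 24 mm tall, loose on the board, to be left alone; origin in its underside
- rivet_jar: small glass jar with a steel cap, 40 mm diameter, 45 mm tall, loose on the board, to be left alone; origin in its underside
- cork_block: cork block 55 x 34 x 22 mm, loose on the board, to be left alone; origin in its underside
- screwdriver: screwdriver about 150 mm long, loose on the ledge well to the left of the board, to be left alone

How it is judged:
On the way:
1. the pad is pressed by the fingers and the pointer held at the index tab, within half a scale division (4.8 mm at the tip), for one second (y of pointer_tip in the frame of index_mark between -0.0048 and 0.0048 m and contact force between the fingers and press_pad above 0.5 N), for 1 s.
At the end, for the whole second after the job is handed in: The tilt plate is back at its stop (within 0.02 rad) with nothing on the pad, the index tab is within 2 mm of where it was set, and every loose thing is within 10 mm of where it was (value of joint tilt below 0.02 rad and distance of index_mark from where it was at the start of the episode below 0.002 m and contact force between anything else and press_pad below 0.1 N and distance of each of comb, burnisher, probe, tin, rivet_jar, cork_block, screwdriver from where it was at the start of the episode below 0.01 m); the robot touches nothing.
It fails at once if the pointer runs more than a whole scale division (9.6 mm) past the index tab (y of pointer_tip in the frame of index_mark below -0.0096 m).
It fails at once if the tilt plate snaps up (faster than 3 rad/s, about 0.22 m/s at the pad) (velocity of joint tilt below -3 rad/s).
It fails at once if the reed plate is touched by the robot (contact force between any of the fingers, the arm and reed_plate above 0.3 N).
It fails at once if the index tab is shifted (distance of index_mark from where it was at the start of the episode above 0.003 m).
It fails at once if a loose thing is lifted, carried or knocked more than 15 mm (distance of any of comb, burnisher, probe, tin, rivet_jar, cork_block, screwdriver from where it was at the start of the episode above 0.015 m).
It also fails if it takes over 35 s, if anything falls off the work surface, if the arm or the gripper's body presses on something with over 40 N, if the wrist force passes 120 N, or if a joint passes its speed limit or range.

ROBOT

A 7-joint arm with a two-finger parallel gripper is mounted at the origin on the work surface. World frame = base frame: x ahead of the robot, y to its left, z up, the work surface at z = 0. Lengths are in m, angles in rad, forces in N, time in s.
With the tool pointing down it reaches from about 0.425 to 0.875 m from the base axis. Payload 8.4 kg.
Tool frame: the origin (TCP) lies where the fingers leave the gripper's body, on its centre line; the fingertips stand 73 mm ahead of it and the grasp point (between the pads) lies 54 mm ahead of it; y points along the fingers, x is the direction in which the jaws open and shut, and the axes are right-handed (so a half turn about y gives the same grasp; the last joint's range is limited). The gripper opens to 85 mm and grips with 20 to 120 N. Pads are 22 mm wide; open, the fingers measure 114 mm over their backs; the gripper's body (76 mm by 85 mm) begins 54 mm behind the grasp point. The pads swing forward as they close: fully open they stand 13 mm farther back than shut.
Start: joints at [1.139, 0.333, 0.04, 1.465, -0.013, 1.343, -0.059], TCP at [0.212, -0.614, 0.304] pointing down, gripper open.
Joint ranges: [-2.58, 2.58], [-0.38, 2.09], [-1.3, 1.39], [0.25, 2.4], [-1.5, 4.64], [0.08, 2.09], [-2.65, 2.65]. Speed limits (rad/s): [2.22, 2.22, 2.79, 2.79, 3.14, 3.14, 3.14].

INTERFACE

Orientations are given as a unit quaternion [x, y, z, w].
In Python, from bench import * gives the robot as it stands.
- The arm moves only by the shell command python3 -m pendant 'ROWS' [FORCE]. ROWS is JSON, a list of rows, each a list of 3 entries, a list of its own where there are three numbers: the opening, from 0 (shut) to 1 (fully open), then the shift along the world's x, y, z in cm, then the turn, a rotation vector about the world's x, y, z in rad. In form: [[jaw, [tx, ty, tz], [rx, ry, rz]], ...]. A call has exactly 10 rows; each row is the pose to reach, as a shift and turn from the pose commanded when the call began; what a row does not reach only later rows make up. A row lasts 1/8 s, in which the tool goes at most 62.5 mm and 10.7 degrees, less where a joint would pass 70% of its speed; a pose out of reach is approached as far as the arm can. A call with a gripper value outside its range is refused whole. The fingers move at their own pace and stop on an object; FORCE is the grip in N (left out, the last holds). Time passes only in rows, so rows that repeat a pose let the fingers close, or fill a call up. It gives the time, the measured TCP pose, the force and the opening at its end, in the units of the state.
- state(): the state, without advancing time (a new reading comes with each control period).
- capture(name): name is "scene" or "top" or "wrist"; returns a dict with "img" (384x512x3 uint8, blue, green, red), "range_z" (384x512 float32, m along the optical axis (not along the pixel's ray), 0 where there is no reading), "K" (3x3 intrinsics, pixels), "D" ([k1, k2, p1, p2, k3] as OpenCV has them; the pictures are not rectified), "extrinsics" (4x4, takes a point from camera to world coordinates). Camera axes: x right, y down, z forward; pixel columns grow to the right and rows downward; lengths in m; the calibration is good to about 2 mm. A picture is of the moment at which its call begins.
- hand_in(): hands the job in, once; it reports no verdict.
The state is a dict: "clock": time; "q": joint angles; "qd": joint speeds; "joint_torque": joint torques, N m; "tool_pos": TCP position; "tool_rot": TCP orientation; "wrist_force": force on the tool from outside, world axes, zero at the start; "torque": the same for the moment, N m; "finger_gap": finger opening in m.
Only numpy, scipy, OpenCV 4.12 (cv2) and the standard library are available. Lean on these libraries where they do the work, as an engineer would, in place of code of your own. Each camera call takes 0.05 s, during which the arm holds its last target.

## Working session

There is one attempt and no reset: what is moved stays moved. The work goes in short steps, Python scripts to look and compute and a shell command to move; the robot and the scene stay as the last step left them, time stands still between calls to the robot, and variables do not carry over. Pictures are saved under pics/ and viewed, and the job is handed in when it is done.

```bash
ls; mkdir -p pics
python3 - <<'E'
from bench import *
import cv2
s=state()
print({k:(v if not hasattr(v,'tolist') else v.tolist()) for k,v in s.items()})
for n in("scene","top","wrist"):
    c=capture(n); cv2.imwrite(f"pics/{n}0.png",c["img"]); print(n,c["K"],c["D"],c["extrinsics"])
E
```

```text
pics
{'clock': 0.0, 'q': [1.138744097661644, 0.33390469921915594, 0.03986713690756288, 1.466282251541668, -0.013390838516765492, 1.3432949823254976, -0.05849078322030561], 'qd': [-0.00045495449481109665, -0.00017961406349242308, 1.0495447101435871e-05, 0.0016008896544709053, 0.0007575970348345984, 0.0015176619939145425, 0.0018308891331973208], 'joint_torque': [9.061084256245522e-05, -65.85448265075684, 1.365193985402584, -40.55687427520752, 0.016706938622519374, 0.012286411074455827, -5.256229201222595e-05], 'tool_pos': [0.21225064900918997, -0.6140073341712217, 0.30301971586662674], 'tool_rot': [-0.5756223211023974, 0.41075213799097327, -0.4097716668839586, 0.5762194075208464], 'wrist_force': [-0.4598636862086798, 0.2858474682803286, 0.6757622570835176], 'torque': [0.03783966550458392, 0.005835026185269365, -0.03632030110283159], 'finger_gap': 0.08545916961268205}
scene [[442.24956454   0.         255.36854746]
 [  0.         442.24956454 191.04973128]
 [  0.           0.           1.        ]] [-0.12769535  0.          0.          0.          0.        ] [[-7.88550330e-01  3.976487
[... 393 characters left out ...]
   0.         0.         0.        ] [[-1.56338952e-02 -9.90372494e-01  1.37542375e-01  4.05088579e-01]
 [-9.99877407e-01  1.53658917e-02 -3.01014237e-03  1.73481392e-01]
 [ 8.67700971e-04 -1.37572573e-01 -9.90491309e-01  1.40599522e+00]
 [ 0.00000000e+00  0.00000000e+00  0.00000000e+00  1.00000000e+00]]
wrist [[293.91965916   0.         255.8494703 ]
 [  0.         293.91965916 191.30964871]
 [  0.           0.           1.        ]] [0.01019084 0.         0.         0.         0.        ] [[ 0.32703209 -0.90320365 -0.27798054  0.28210301]
 [-0.94501151 -0.31312543 -0.09437014 -0.5890781 ]
 [-0.00180732  0.29355688 -0.9559399   0.37349576]
 [ 0.          0.          0.          1.        ]]
```

View pics/scene0.png

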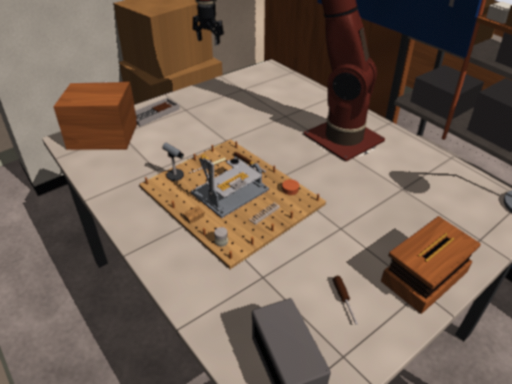

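View pics/top0.png

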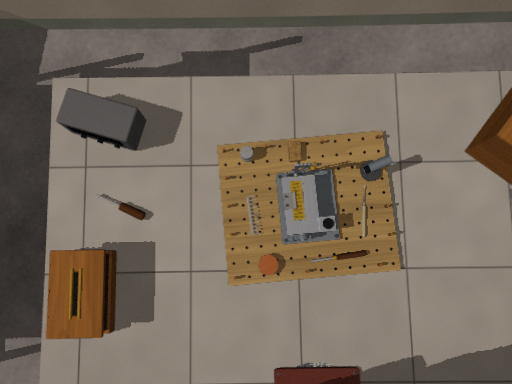

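The scene view shows the board with the stage. In the top view (up is +x, left is +y), the black pad is at about (328,224) and the sector end is at about (310,168). I'll enlarge both.

```bash
cat > h.py <<'E'
from bench import *
import cv2, numpy as np
def crop(c,name,x0,y0,x1,y1,f):
    im=c["img"][y0:y1,x0:x1]; im=cv2.resize(im,None,fx=f,fy=f,interpolation=cv2.INTER_CUBIC)
    for u in range((x0+9)//10*10,x1,10): 
        cv2.line(im,((u-x0)*f+f//2,0),((u-x0)*f+f//2,4 if u%50 else 12),(0,0,255),1)
    for v in range((y0+9)//10*10,y1,10): 
        cv2.line(im,(0,(v-y0)*f+f//2),(4 if v%50 else 12,(v-y0)*f+f//2),(0,0,255),1)
    cv2.imwrite("pics/"+name,im)
def ray(c,u,v):
    p=cv2.undistortPoints(np.array([[[u,v]]],float),c["K"],c["D"])[0,0]
    E=c["extrinsics"]; return E[:3,3],E[:3,:3]@np.array([p[0],p[1],1.])
def atz(c,u,v,z):
    o,d=ray(c,u,v); return o+d*(z-o[2])/d[2]
def atr(c,u,v):
    o,d=ray(c,u,v); return o+d*float(c["range_z"][int(round(v)),int(round(u))])
def proj(c,P):
    E=np.linalg.inv(c["extrinsics"]); r=cv2.Rodrigues(E[:3,:3])[0]
    return cv2.projectPoints(np.array(P,float).reshape(-1,3),r,E[:3,3],c["K"],c["D"])[0][:,0]
E
python3 - <<'E'
from h import *
c=capture("top"); crop(c,"topc.png",210,125,405,290,4)
for u,v in [(328,224),(324,224),(332,220),(300,230)]: print(atr(c,u,v))
c=capture("scene"); crop(c,"scenec.png",155,135,285,235,6)
E
```

```text
[ 0.49663166 -0.03370087  0.09114782]
[ 0.49676858 -0.02302639  0.09142878]
[ 0.50713919 -0.04475579  0.09108916]
[0.48210888 0.04070121 0.08558496]
```

View pics/topc.png

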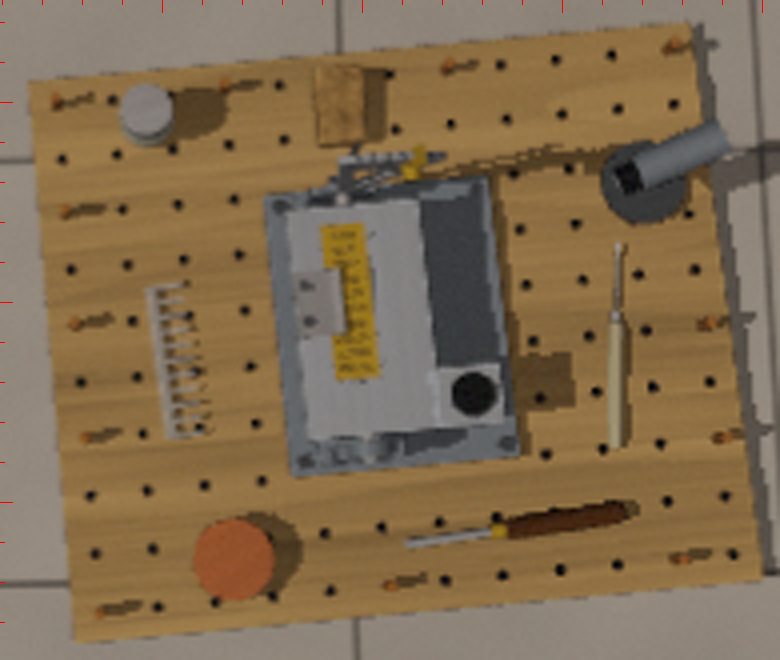

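View pics/scenec.png

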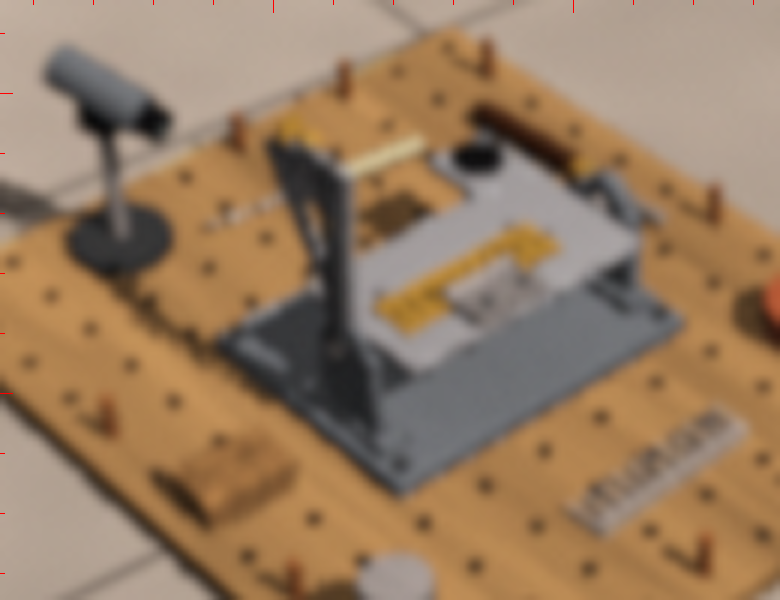

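View pics/wrist0.png

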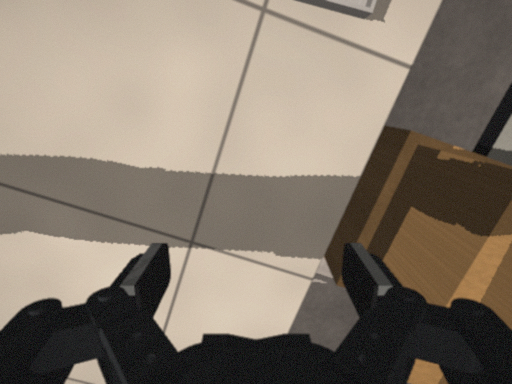

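```bash
python3 -m pendant '[[1,[3,4.5,2],[0,0,-0.03]],[1,[6,9.5,4],[0,0,-0.06]],[1,[9.5,15,6],[0,0,-0.1]],[1,[13,20.5,8],[0,0,-0.14]],[0.5,[16.5,26,8],[0,0,-0.18]],[0,[20,31.5,8],[0,0,-0.22]],[0,[23.5,37,8],[0,0,-0.25]],[0,[27,42.5,8],[0,0,-0.25]],[0,[30.5,48,8],[0,0,-0.25]],[0,[34,53.5,8],[0,0,-0.25]]]'
python3 - <<'E'
from h import *
c=capture("wrist"); cv2.imwrite("pics/w1.png",c["img"]); print(c["extrinsics"])
c=capture("top")
P={k:atz(c,210+u/4,125+v/4,0.018) for k,(u,v) in dict(bl=(75,640),br=(765,578),tl=(28,82),tr=(695,24)).items()}
for k in P: print(k,P[k].round(4))
print("pad",atz(c,210+474/4-.4,125+394/4-.4,0.092))
E
```

```text
clock: 1.5
tool_pos: [0.5385, -0.1005, 0.3841]
tool_rot: [-0.52, 0.479, -0.479, 0.52]
wrist_force: [0.6, -1.0, -0.5]
finger_gap: 0.0001
[[ 8.26272100e-02 -9.52836545e-01 -2.92019284e-01  6.12114308e-01]
 [-9.96580514e-01 -7.89563707e-02 -2.43550764e-02 -9.36333369e-02]
 [ 1.49624023e-04  2.93033121e-01 -9.56102279e-01  4.54556888e-01]
 [ 0.00000000e+00  0.00000000e+00  0.00000000e+00  1.00000000e+00]]
bl [0.3375 0.2353 0.018 ]
br [ 0.3731 -0.2424  0.018 ]
tl [0.7323 0.2654 0.018 ]
tr [ 0.7672 -0.2151  0.018 ]
pad [ 0.49896322 -0.03392304  0.092     ]
```

View pics/w1.png

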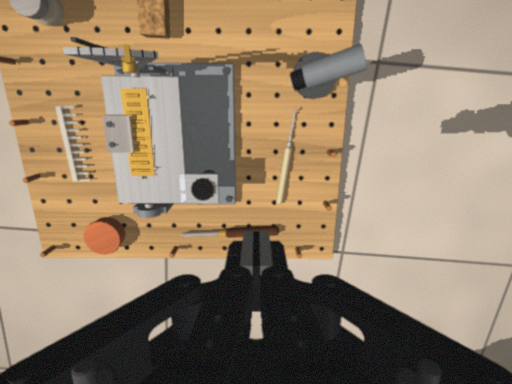

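The wrist view shows the pad at (202,188), the sector and pointer at (105,48), and the tab near (130,58). I'll move to look straight down on the sector.

```bash
python3 -m pendant '[[0,[3,3,0],[0,0,0]],[0,[6,6,0],[0,0,0]],[0,[9,9,0],[0,0,0]],[0,[12,10,0],[0,0,0]],[0,[13,10,0],[0,0,0]],[0,[13,10,0],[0,0,0]],[0,[13,10,0],[0,0,0]],[0,[13,10,0],[0,0,0]],[0,[13,10,0],[0,0,0]],[0,[13,10,0],[0,0,0]]]'
python3 - <<'E'
from h import *
c=capture("wrist"); crop(c,"w2.png",0,0,512,384,1);crop(c,"w2c.png",170,60,330,180,5); print(c["extrinsics"])
np.savez("w2.npz",**c)
E
```

```text
clock: 2.85
tool_pos: [0.6676, -0.0023, 0.3841]
tool_rot: [-0.52, 0.479, -0.479, 0.52]
wrist_force: [-0.5, 0.3, -0.3]
finger_gap: -0.0001
[[ 8.28533582e-02 -9.52742774e-01 -2.92261062e-01  7.41260485e-01]
 [-9.96561748e-01 -7.92254435e-02 -2.42489325e-02  4.51121987e-03]
 [-5.15170770e-05  2.93265301e-01 -9.56031098e-01  4.54556051e-01]
 [ 0.00000000e+00  0.00000000e+00  0.00000000e+00  1.00000000e+00]]
```

View pics/w2.png

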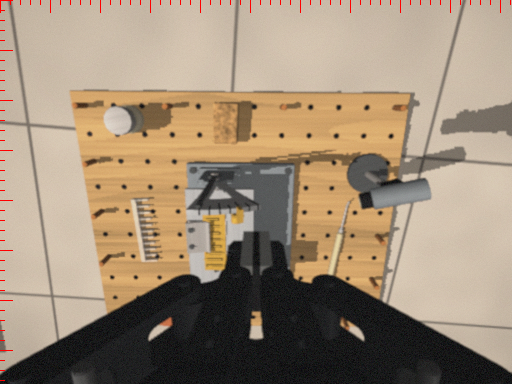

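View pics/w2c.png

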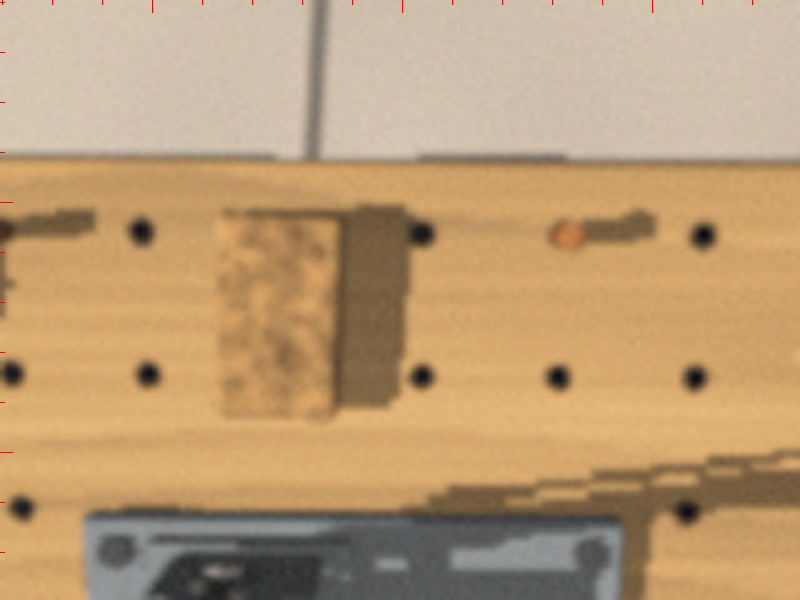

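Run:
```python
from h import *
c=dict(np.load("w2.npz")); crop(c,"w2d.png",175,160,275,235,8)
z=c["range_z"]
for u,v in [(205,207),(225,207),(237,213),(238,218),(212,180),(208,204)]: print(u,v,atr(c,u,v).round(4))
```

```text
205 207 [0.6412 0.0448 0.1913]
225 207 [0.6426 0.0259 0.1907]
237 213 [0.6406 0.0138 0.1988]
238 218 [0.6367 0.0124 0.2014]
212 180 [0.6476 0.0491 0.1165]
208 204 [0.6416 0.0432 0.1834]
```

View pics/w2d.png

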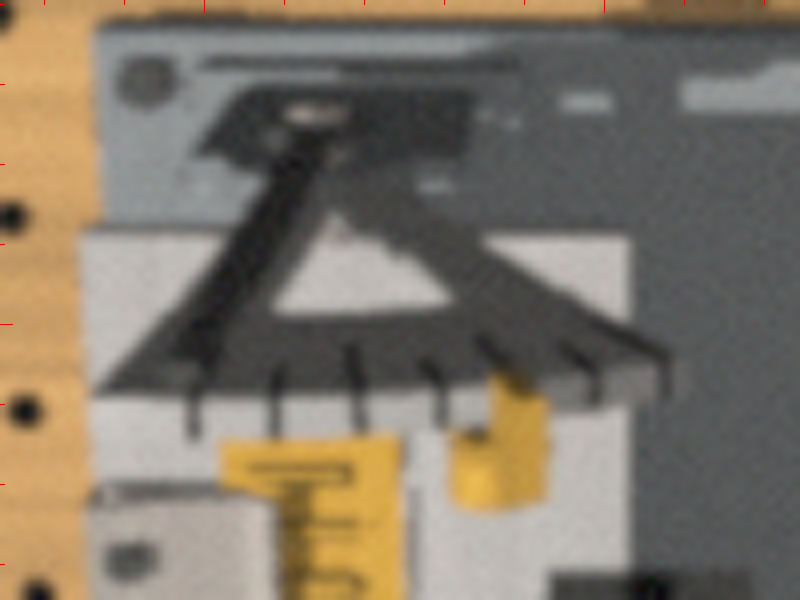

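Run:
```python
from h import *
from scipy.optimize import least_squares
c=dict(np.load("w2.npz"))
px=lambda x,y:(175+(x-3.5)/8,160+(y-3.5)/8)
yaw=.075; A=np.array([.5514,.0422,.088]); ex=np.array([np.cos(yaw),np.sin(yaw),0]); ey=np.array([-ex[1],ex[0],0]); ez=np.array([0,0,1])
def pt(a,r,x,dy=0,dz=0): return A+ex*x+ey*(dy-r*np.sin(a))+ez*(dz+r*np.cos(a))
obs={0:(195,385),5:(275,383),10:(356,382),15:(440,388),25:(596,400),30:(667,388)}
# front rim edge where lines turn: estimates (face->rim corner)
obs={0:(193,388),5:(275,390),10:(357,390),15:(441,390),25:(597,375),30:(667,360)}
D=np.radians(list(obs)); O=np.array([px(*v) for v in obs.values()])
def res(p): return np.ravel(proj(c,[pt(a,.110,p[0],p[1],p[2]) for a in D])-O)
s=least_squares(res,[.09,0,0]); print(s.x,res(s.x).round(1).reshape(-1,2).tolist())
x,dy,dz=s.x
for a in (15,17.5,18,19,20,21,22):
    a_=np.radians(a)
    for r in(.110,.121):
        q=proj(c,[pt(a_-s_*.002/r,r,xx,dy,dz) for xx in(x,x-.012) for s_ in(-1,1)])
        print(a,r,[( (u-175)*8+3.5,(v-160)*8+3.5) for u,v in q.round(2)])
```

```text
[0.09057831 0.00047268 0.00106134] [[-0.1, 0.9], [0.1, 0.6], [0.2, 0.2], [-0.0, -0.5], [-0.2, -0.9], [-0.1, -0.5]]
15 0.11 [(np.float64(457.74), np.float64(384.6199999999999)), (np.float64(424.05999999999995), np.float64(387.4200000000001)), (np.float64(459.3399999999999), np.float64(479.3399999999999)), (np.float64(426.1400000000001), np.float64(482.46000000000004))]
15 0.121 [(np.float64(475.5799999999999), np.float64(417.26)), (np.float64(440.6199999999999), np.float64(420.29999999999995)), (np.float64(477.02), np.float64(515.1800000000001)), (np.float64(442.53999999999996), np.float64(518.54))]
17.5 0.11 [(np.float64(497.5), np.float64(380.70000000000005)), (np.float64(464.46000000000004), np.float64(383.98)), (np.float64(498.6199999999999), np.float64(475.02)), (np.float64(465.98), np.float64(478.6199999999999))]
17.5 0.121 [(np.float64(520.8599999999999), np.float64(412.70000000000005)), (np.float64(486.6199999999999), np.float64(416.22)), (np.float64(521.6600000000001), np.float64(510.05999999999995)), (np.float64(487.9000000000001), np.float64(513.98))]
18 0.11 [(np.float64(5
[... 1643 characters left out ...]
at64(405.18000000000006)), (np.float64(549.3399999999999), np.float64(409.4200000000001)), (np.float64(582.3800000000001), np.float64(501.81999999999994)), (np.float64(549.8199999999999), np.float64(506.46000000000004))]
22 0.11 [(np.float64(566.78), np.float64(372.29999999999995)), (np.float64(535.0999999999999), np.float64(376.3800000000001)), (np.float64(567.02), np.float64(465.74)), (np.float64(535.74), np.float64(470.29999999999995))]
22 0.121 [(np.float64(599.5), np.float64(402.8599999999999)), (np.float64(566.8599999999999), np.float64(407.18000000000006)), (np.float64(599.3399999999999), np.float64(499.18000000000006)), (np.float64(567.0999999999999), np.float64(504.05999999999995))]
```

```bash
python3 -m pendant '[[0,[-5,-1,0],[0,0,0]],[0,[-10,-2,0],[0,0,0]],[0,[-14,-3,0],[0,0,0]],[0,[-16.9,-3.5,-2],[0,0,0]],[0,[-16.9,-3.5,-7],[0,0,0]],[0,[-16.9,-3.5,-12],[0,0,0]],[0,[-16.9,-3.5,-15],[0,0,0]],[0,[-16.9,-3.5,-16],[0,0,0]],[0,[-16.9,-3.5,-16],[0,0,0]],[0,[-16.9,-3.5,-16],[0,0,0]]]'
python3 - <<'E'
from h import *
c=capture("wrist"); cv2.imwrite("pics/w3.png",c["img"])
for dx,dy in((0,0),(.015,0),(0,.015),(-.015,0),(0,-.015)): print(proj(c,[.499+dx,-.034+dy,.092]))
s=state();print(s["tool_pos"],s["wrist_force"])
c=capture("top"); crop(c,"t3.png",270,140,370,260,6); crop(capture("scene"),"s3.png",155,135,285,235,6)
E
```

```text
clock: 4.15
tool_pos: [0.4996, -0.0371, 0.2254]
tool_rot: [-0.52, 0.478, -0.48, 0.521]
wrist_force: [0.3, 0.5, -0.4]
finger_gap: 0.0001
[[252.4729226  206.92128092]]
[[254.1286797  187.44841366]]
[[232.15607828 205.33010192]]
[[250.88191445 225.63061049]]
[[272.72047201 208.50858022]]
[ 0.49954967 -0.03715197  0.22533318] [ 0.2020391  -0.03019786  0.72961175]
```

View pics/w3.png

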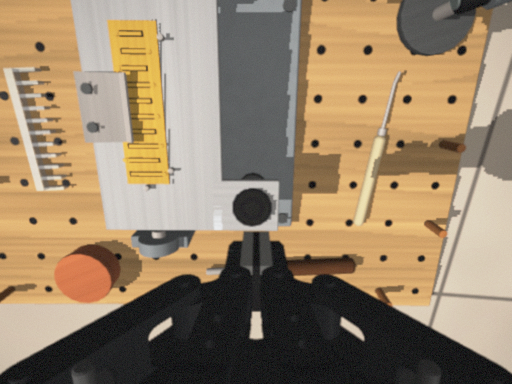

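View pics/t3.png

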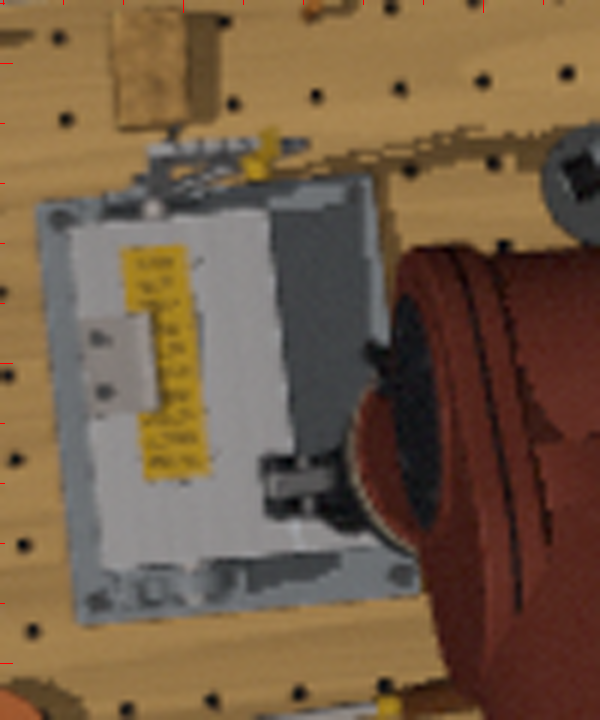

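View pics/s3.png

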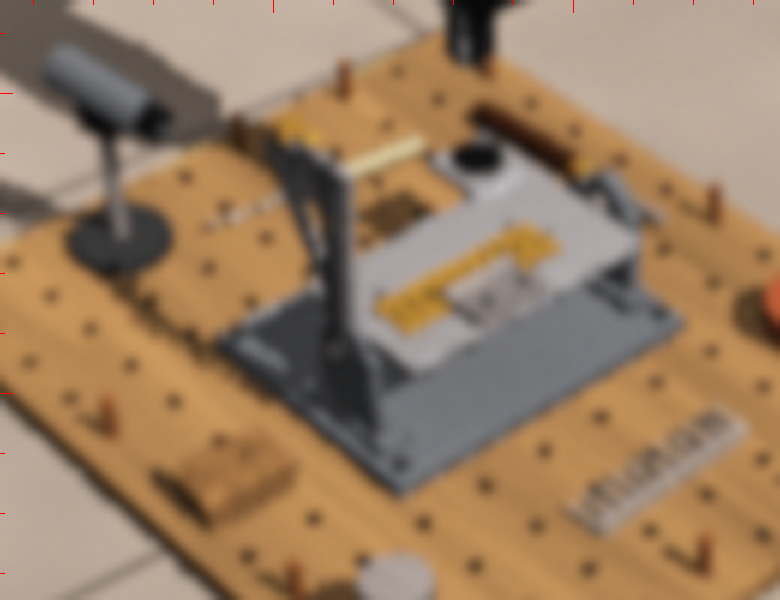

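The pad appears at (252,206), matching the predicted (252.5,207). The pointer stands at 0 and the tab at about 19°. I'll press part of the way first.

```bash
python3 -m pendant '[[0,[0,0,-2],[0,0,0]],[0,[0,0,-4],[0,0,0]],[0,[0,0,-5],[0,0,0]],[0,[0,0,-5.6],[0,0,0]],[0,[0,0,-6.0],[0,0,0]],[0,[0,0,-6.3],[0,0,0]],[0,[0,0,-6.6],[0,0,0]],[0,[0,0,-6.9],[0,0,0]],[0,[0,0,-7.2],[0,0,0]],[0,[0,0,-7.2],[0,0,0]]]'
python3 - <<'E'
from h import *
c=capture("top"); crop(c,"t4.png",280,150,340,195,12); crop(capture("scene"),"s4.png",180,140,260,200,9)
s=state();print(s["tool_pos"],s["wrist_force"])
crop(capture("wrist"),"w4.png",0,0,512,384,1)
E
```

```text
clock: 5.55
tool_pos: [0.499, -0.0369, 0.1519]
tool_rot: [-0.52, 0.479, -0.479, 0.521]
wrist_force: [0.4, 1.4, 5.3]
finger_gap: -0.0
[ 0.4990227  -0.03692627  0.15209056] [-0.07414352  1.34088266  3.93598886]
```

View pics/t4.png

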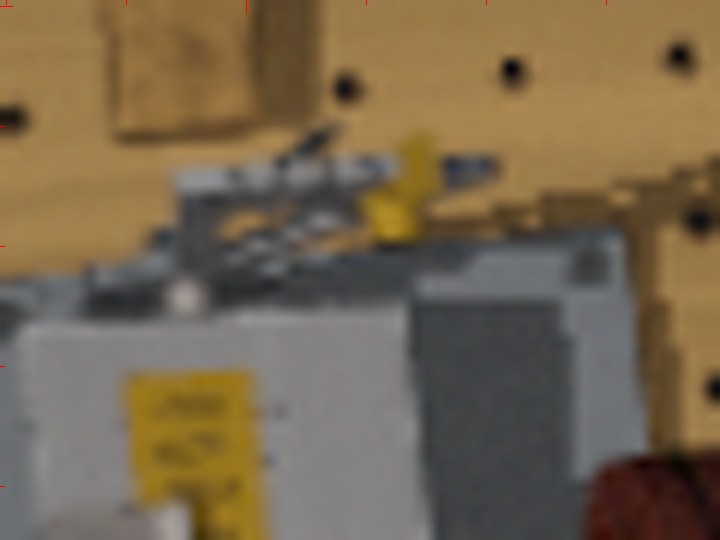

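View pics/s4.png

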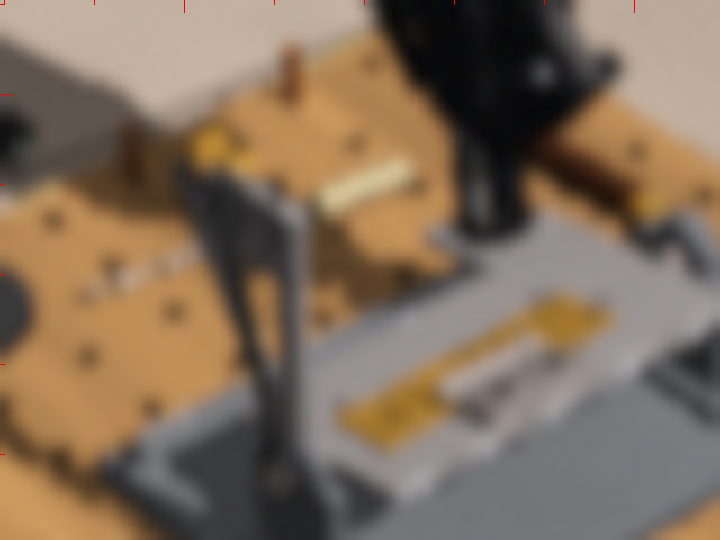

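View pics/w4.png

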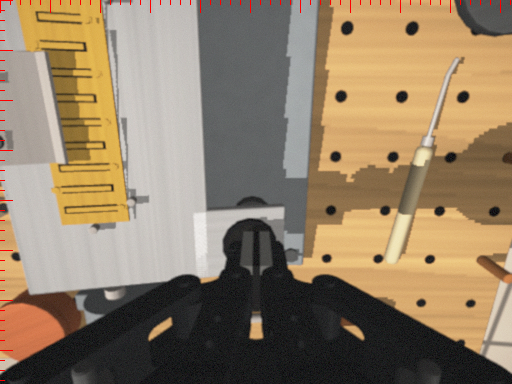

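```bash
cat >> h.py <<'E'
yaw=.075; A=np.array([.5514,.0422,.088]); ex=np.array([np.cos(yaw),np.sin(yaw),0]); ey=np.array([-ex[1],ex[0],0]); ez=np.array([0,0,1])
def pt(a,r,x,dy=.0005,dz=.001): return A+ex*x+ey*(dy-r*np.sin(a))+ez*(dz+r*np.cos(a))
E
python3 - <<'E'
from h import *
c=capture("top")
f=lambda P:((proj(c,P)-[280,150])*12+5.5).round(0).tolist()
print("tab19",f([pt(np.radians(19),.11,.0906),pt(np.radians(19),.121,.0906),pt(np.radians(19),.121,.083)]))
print("scale0,30",f([pt(0,.11,.0906),pt(np.radians(30),.11,.0906)]))
for a in (8,10,12,14,16,19): print(a,[f([pt(np.radians(a),r,x)])[0] for r in(.115,.06) for x in (.095,.1)])
E
```

```text
tab19 [[403.0, 153.0], [426.0, 142.0], [430.0, 178.0]]
scale0,30 [[235.0, 163.0], [489.0, 153.0]]
8 [[311.0, 131.0], [309.0, 108.0], [248.0, 185.0], [246.0, 162.0]]
10 [[330.0, 130.0], [327.0, 107.0], [258.0, 184.0], [255.0, 162.0]]
12 [[349.0, 129.0], [346.0, 106.0], [267.0, 184.0], [264.0, 161.0]]
14 [[367.0, 129.0], [364.0, 105.0], [276.0, 183.0], [274.0, 161.0]]
16 [[385.0, 128.0], [382.0, 104.0], [285.0, 183.0], [283.0, 160.0]]
19 [[411.0, 127.0], [409.0, 104.0], [298.0, 183.0], [296.0, 160.0]]
```

The pointer end is at (335,130) in the top crop, which is about 10.7° against 19° for the tab. Next is 6 mm further down, then another look.

```bash
python3 -m pendant '[[0,[0,0,-0.1],[0,0,0]],[0,[0,0,-0.2],[0,0,0]],[0,[0,0,-0.3],[0,0,0]],[0,[0,0,-0.4],[0,0,0]],[0,[0,0,-0.5],[0,0,0]],[0,[0,0,-0.6],[0,0,0]],[0,[0,0,-0.6],[0,0,0]],[0,[0,0,-0.6],[0,0,0]],[0,[0,0,-0.6],[0,0,0]],[0,[0,0,-0.6],[0,0,0]]]'
python3 - <<'E'
from h import *
c=capture("top"); crop(c,"t5.png",290,150,330,180,18)
s=state();print(s["tool_pos"],s["wrist_force"])
f=lambda P:((proj(c,P)-[290,150])*18+8.5).round(0).tolist()
for a in (14,16,19,21): print(a,f([pt(np.radians(a),.115,x) for x in (.095,.1)]))
E
```

```text
clock: 7.0
tool_pos: [0.499, -0.0368, 0.1462]
tool_rot: [-0.52, 0.479, -0.479, 0.521]
wrist_force: [-0.6, 2.6, 7.2]
finger_gap: 0.0003
[ 0.49902143 -0.03685385  0.14622163] [-1.14726992  2.75213359  6.69723645]
14 [[370.0, 193.0], [367.0, 158.0]]
16 [[398.0, 192.0], [394.0, 157.0]]
19 [[437.0, 191.0], [433.0, 156.0]]
21 [[463.0, 190.0], [459.0, 155.0]]
```

View pics/t5.png

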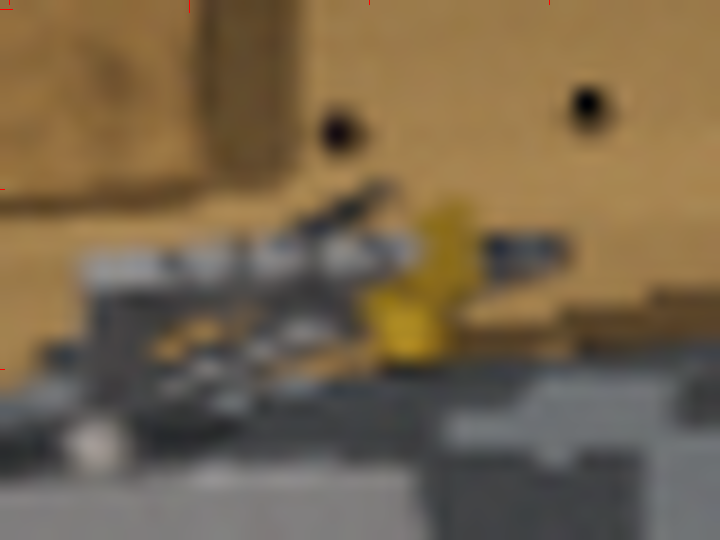

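The pointer is now at about 15°, with its end at (383,188). I'll press about 4.3 mm more and hold.

```bash
python3 -m pendant '[[0,[0,0,-0.1],[0,0,0]],[0,[0,0,-0.2],[0,0,0]],[0,[0,0,-0.3],[0,0,0]],[0,[0,0,-0.4],[0,0,0]],[0,[0,0,-0.43],[0,0,0]],[0,[0,0,-0.43],[0,0,0]],[0,[0,0,-0.43],[0,0,0]],[0,[0,0,-0.43],[0,0,0]],[0,[0,0,-0.43],[0,0,0]],[0,[0,0,-0.43],[0,0,0]]]'
python3 - <<'E'
from h import *
c=capture("top"); crop(c,"t6.png",290,150,330,180,18); crop(capture("scene"),"s6.png",180,140,230,180,14)
s=state();print(s["tool_pos"],s["wrist_force"])
E
```

```text
clock: 8.3
tool_pos: [0.4991, -0.0367, 0.142]
tool_rot: [-0.52, 0.479, -0.479, 0.521]
wrist_force: [-0.7, 2.8, 6.5]
finger_gap: 0.0001
[ 0.49907976 -0.03668034  0.14201243] [-0.93680119  2.50366984  7.08921662]
```

View pics/t6.png

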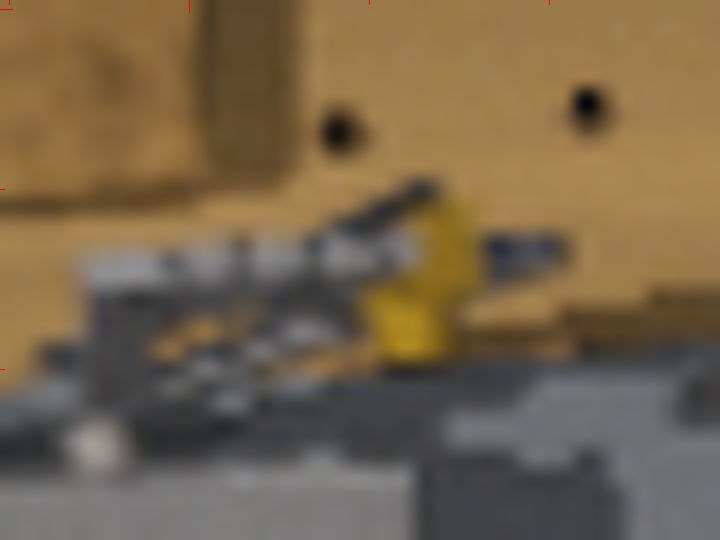

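View pics/s6.png

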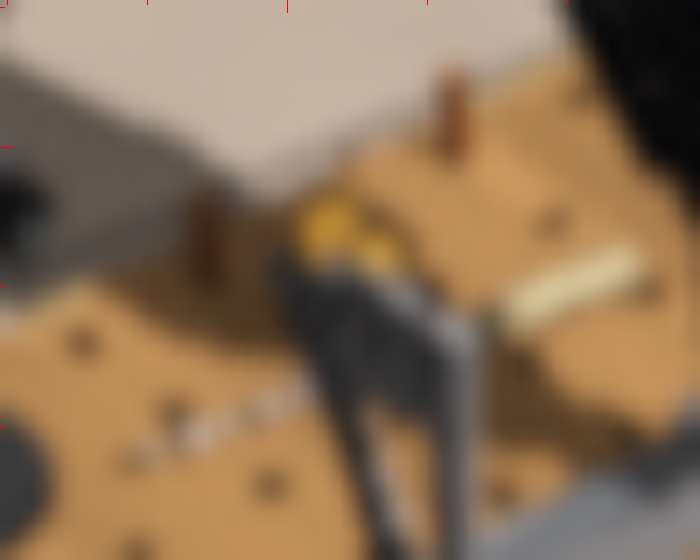

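The pointer end is at (428,185) and the tab top at (450,210). Their 22 px offset equals the model's value for coincidence, about 18.4–19°. I'll hold here, then ease up.

```bash
python3 -m pendant '[[0,[0,0,0],[0,0,0]],[0,[0,0,0],[0,0,0]],[0,[0,0,0],[0,0,0]],[0,[0,0,0],[0,0,0]],[0,[0,0,0],[0,0,0]],[0,[0,0,0],[0,0,0]],[0,[0,0,0],[0,0,0]],[0,[0,0,0],[0,0,0]],[0,[0,0,0],[0,0,0]],[0,[0,0,0],[0,0,0]]]'
python3 - <<'E'
from h import *
c=capture("top"); crop(c,"t7.png",290,150,330,180,18)
s=state();print(s["tool_pos"],s["wrist_force"])
E
python3 -m pendant '[[0,[0,0,0],[0,0,0]],[0,[0,0,0],[0,0,0]],[0,[0,0,0],[0,0,0]],[0,[0,0,0],[0,0,0]],[0,[0,0,0.1],[0,0,0]],[0,[0,0,0.2],[0,0,0]],[0,[0,0,0.4],[0,0,0]],[0,[0,0,0.6],[0,0,0]],[0,[0,0,0.8],[0,0,0]],[0,[0,0,1.0],[0,0,0]]]'
```

```text
clock: 9.65
tool_pos: [0.4991, -0.0367, 0.142]
tool_rot: [-0.52, 0.479, -0.479, 0.521]
wrist_force: [-1.8, 3.6, 8.3]
finger_gap: 0.0
[ 0.49908282 -0.03669959  0.14202284] [-0.28628541  2.53789762  7.40846284]
clock: 10.95
tool_pos: [0.4991, -0.038, 0.1519]
tool_rot: [0.52, -0.479, 0.479, -0.52]
wrist_force: [1.8, -3.6, 3.5]
finger_gap: -0.0002
```

View pics/t7.png

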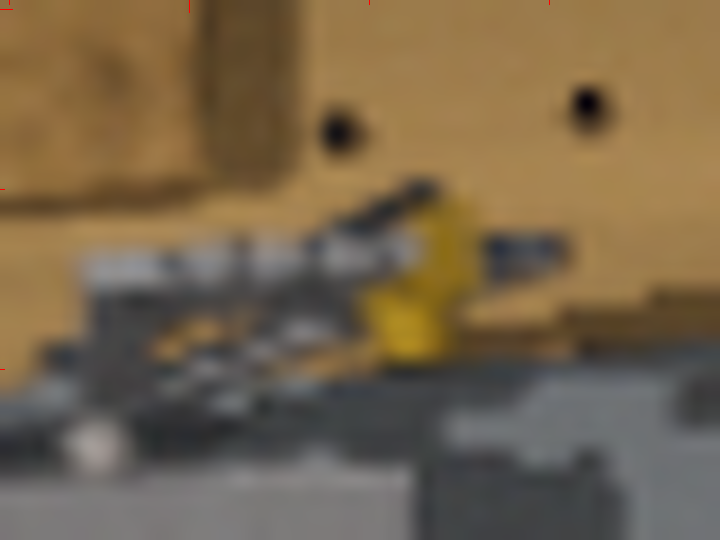

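It held steady for about 3 s. Continuing to ease up.

```bash
python3 -m pendant '[[0,[0,0,0.2],[0,0,0]],[0,[0,0,0.4],[0,0,0]],[0,[0,0,0.6],[0,0,0]],[0,[0,0,0.8],[0,0,0]],[0,[0,0,1.0],[0,0,0]],[0,[0,0,1.2],[0,0,0]],[0,[0,0,1.4],[0,0,0]],[0,[0,0,1.7],[0,0,0]],[0,[0,0,2.2],[0,0,0]],[0,[0,0,3],[0,0,0]]]'
python3 -m pendant '[[0,[0,0,2],[0,0,0]],[0,[0,0,4],[0,0,0]],[0,[0,0,7],[0,0,0]],[0,[0,0,11],[0,0,0]],[0,[0,-3,15],[0,0,0]],[0,[0,-7,16],[0,0,0]],[0,[0,-10,16],[0,0,0]],[0,[0,-12,16],[0,0,0]],[0,[0,-12,16],[0,0,0]],[0,[0,-12,16],[0,0,0]]]'
python3 - <<'E'
from h import *
crop(capture("top"),"t8.png",210,125,405,290,4)
c=capture("wrist"); crop(c,"w8.png",0,0,512,384,1)
s=state();print(s["tool_pos"],s["wrist_force"])
E
```

```text
clock: 12.2
tool_pos: [0.4986, -0.037, 0.1818]
tool_rot: [0.52, -0.479, 0.479, -0.52]
wrist_force: [0.7, -0.8, 0.7]
finger_gap: 0.0001
clock: 13.45
tool_pos: [0.499, -0.1557, 0.3415]
tool_rot: [-0.521, 0.479, -0.478, 0.521]
wrist_force: [-0.1, 1.4, 0.2]
finger_gap: -0.0004
[ 0.49900613 -0.15564493  0.34162472] [-0.57069751  0.24200349  0.12977152]
```

View pics/t8.png

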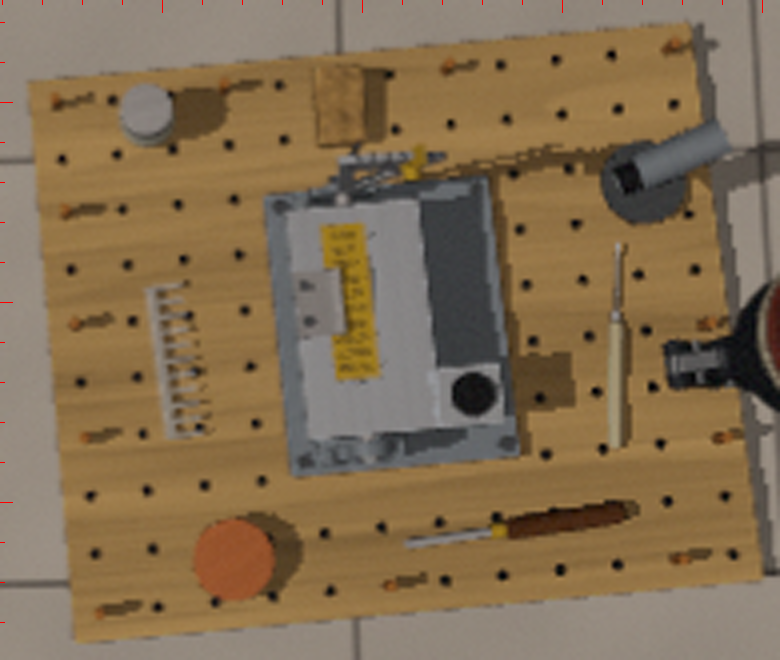

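View pics/w8.png

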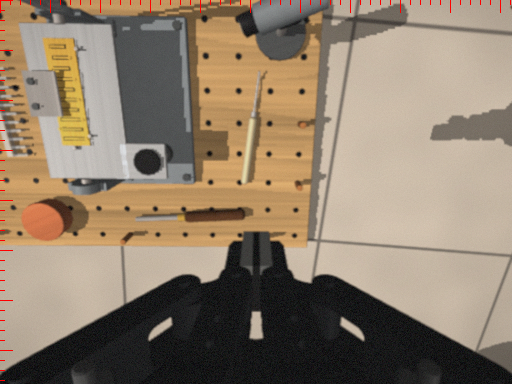

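The pad is back at (474,394) in the top crop and the tab at (415,165), both as at the start. The loose things haven't moved and the arm is clear.

```bash
python3 -c "
from bench import *
print(hand_in())"
```

```text
the job is handed in; nothing more can be done
None
```

I pressed the pad with the closed fingertips until the pointer stood at the index tab, held it there, eased the corner back up to its stop, came clear and handed in. No verdict was reported.

- **Tab angle:** the wrist camera put the tab at about 19° (0.33 rad), and the top camera read it at about 18.4°. They differ by about 0.6°, well inside the 2.5° tolerance.
- **Hold:** in the top view the pointer was at the tab. I held it about 2.4 s with roughly 7 N on the fingers, and two pictures about 1.3 s apart showed no movement.
- **Release:** I raised the fingers at about 16 mm/s (roughly 0.2 rad/s at the plate) until they left the pad. The plate's speed itself was not measured.
- **Final check:** the wrist force is back to about zero. In the last top picture the plate, pointer and tab are where they started, as are the loose things on the board. The screwdriver was outside that picture; the arm never went near it.

The clock read about 13.5 s at the end. No check failed.

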